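# Stand the slumped chopping board back and shut the kettle

### The job

The chopping board has slumped forward out of its stand and its upper edge lies in the open mouth of the kettle. Using only pushes with the fingertips or the outside of the fingers, first tip the board up and back until it leans on the steel hoop of its stand with its foot still in the groove, then flip the kettle's lid over and push it fully shut. Pick nothing up, leave the kettle standing where it is, and do not disturb the salt and pepper shakers.

Things in the scene. Friction and masses are not known exactly. Their poses are not given: they have to be found in the camera images.
- board_stand: Fixed wooden stand, 180 deep (x -60 to 120) x 260 wide, with a 30 mm groove along its y (x -38 to -8 mm, floor 15 mm, lips 28 mm above the worktop) and behind it a steel hoop 190 wide, leaning 14 deg back, top 182 mm high at x about 45. Origin under the groove's rear part; x points to the back, away from the robot, z up.
- board: Bamboo chopping board 430 x 240 x 18 mm, about 1 kg, long edge down in the groove, free to tip. Origin: centre of its back face. x along the 430 mm edge, y up along the 240 mm side, z out of the face turned to the robot. At the start its top leans about 32 deg to the robot and rests on the kettle's rim.
- board_top (a point): Middle of the board's upper long edge (430 mm long), half way through its thickness.
- board_foot (a point): Middle of the board's lower long edge, the one in the groove, half way through its thickness.
- kettle: Dark jug kettle, loose, about 1.1 kg. Round body 160 mm across, rim 200 mm high. Origin on the worktop; y points to the spout (roughly to the left), the body's axis is at y = 25 mm; the loop handle is on the -y side (right), out to y = -103, top 197 mm high.
- kettle_lid (a joint): Hinge of the kettle's lid, rad: 0 shut, 1.4 wide open. Axis along the kettle's x through y = -32 mm, z = 202 mm. It stays where it is left (friction 0.05 Nm, a push of about 1 N at its edge).
- lid_edge (a point): Edge of the lid farthest from its hinge, 119 mm from the hinge axis. The lid is a round plate 122 mm across and 12 mm thick; a knob 37 mm across, 23 mm high stands on its outer face 58 mm from the hinge. Shut, the plate's top is 212 mm and the knob's top 235 mm high; open, the outer face and knob look to the handle side.
- salt_shaker: Salt shaker 44 mm across, 90 mm high, loose, standing to the right of the stand. Origin under its centre.
- pepper_shaker: Pepper shaker of the same shape, loose, standing to the right of the stand. Origin under its centre.

How it is judged (in metres and radians):
On the way, in this order (a step that is already met when the one before it is completed fails the run):
1. the board leans back on its stand, clear of the kettle (x of board_top in the frame of board_stand between 0.035 and 0.09 m and height (world z) of board_top above 0.22 m and x of board_foot in the frame of board_stand between -0.045 and -0.002 m and height (world z) of board_foot below 0.028 m and contact force between board and board_stand above 0.5 N), for 0.3 s.
2. the kettle's lid is shut (value of joint kettle_lid below 0.05 rad), for 0.2 s.
At the end, for the whole second after the job is handed in: Board at rest, leaning back on the hoop (upper edge 35 to 90 mm behind the stand origin, foot in the groove, at most 90 mm off centre sideways); lid shut (under 0.05 rad); kettle upright within 40 mm, shakers within 30 mm of where they were (all of step 1 and y of board_top in the frame of board_stand between -0.09 and 0.09 m and linear speed of board below 0.02 m/s and value of joint kettle_lid below 0.05 rad and angle between kettle's own z axis and vertical below 0.05 rad and height (world z) of kettle below 0.01 m and distance of kettle from where it was at the start of the episode below 0.04 m and distance of each of salt_shaker, pepper_shaker from where it was at the start of the episode below 0.03 m); the robot touches nothing.
It fails at once if the board is lifted out of the groove (height (world z) of board_foot above 0.05 m).
It fails at once if the kettle is lifted (height (world z) of kettle above 0.03 m).
It fails at once if the kettle is tipped (angle between kettle's own z axis and vertical above 0.25 rad).
It fails at once if the kettle is shoved away (distance of kettle from where it was at the start of the episode above 0.06 m).
It fails at once if a shaker is knocked over or lifted (angle between any of salt_shaker, pepper_shaker's own z axis and vertical above 0.5 rad or height (world z) of any of salt_shaker, pepper_shaker above 0.03 m).
It also fails if it takes over 56 s, if anything falls off the work surface, if the arm or the gripper's body presses on something with over 40 N, if the wrist force passes 120 N, or if a joint passes its speed limit or range.

### The arm

A 6-joint arm with a two-finger parallel gripper is mounted at the origin on a cart in front of the work surface, level with it; the furniture and walls round the work are solid. World frame = base frame: x ahead of the robot, y to its left, z up, the work surface at z = 0. Lengths are in mm, angles in rad, forces in N, time in s.
With the tool pointing down it reaches from about 300 to 1000 mm from the base axis. Payload 5.1 kg.
Tool frame: the origin (TCP) lies at the very end of the fingers, on their centre line; the grasp point (between the pads) lies 19 mm behind it; z points along the fingers, y is the line along which they close (so a half turn about z gives the same grasp; the last joint's range is limited). The gripper opens to 95 mm and grips with 3 to 60 N. Pads are 20 mm wide; open, the fingers measure 119 mm over their backs; the gripper's body (75 mm by 180 mm) begins 59 mm behind the grasp point.
Start: joints at [-1.299, 0.124, 1.65, -0, 1.367, -0.083], TCP at [225.779, -609.515, 214.656] pointing down, gripper open.
Joint ranges: [-2.61, 2.61], [-1.02, 2.33], [0.03, 2.71], [-1.35, 4.49], [0.32, 2.68], [-2.91, 2.91]. Speed limits (rad/s): [2.57, 2.57, 3.14, 3.14, 3.14, 3.14].

### API

Orientations are given as a unit quaternion [x, y, z, w].
In Python, from cell import arm, cam, probe_bus, finish_job gives the robot as it stands (arm), with the cameras (cam), the job as plain functions and the readings (probe_bus).
- The arm moves only by the shell command python3 jog.py 'ROWS' [OPENING] [FORCE]. ROWS is one flat JSON list of numbers that holds 1 to 10 rows one after another, with no inner brackets; each row has 4 numbers: dx, dy, dz in normalised numbers (1 is 400 mm), then a turn about the tool's z in normalised numbers (1 is 120 degrees); each row shifts and turns the commanded pose from where the row before left it, along the tool's axes as they then stand; what a row does not reach is not made up. A row lasts 1/8 s, in which the tool goes at most 62.5 mm and 0.188 rad, less where a joint would pass 70% of its speed; a pose out of reach is approached as far as the arm can. OPENING is the opening from 0.0 (shut) to 1.0 (fully open), set as the command begins (- or left out keeps the last). The fingers move at their own pace and stop on an object; FORCE is the grip in N (left out, the last holds). Time passes only in rows, so rows that do not move let the fingers close. It prints the time, the measured TCP pose, the force, the opening and the grip force at its end. A shift or turn number past 1, either way, is cut back to 1. Input that does not fit is refused with a message, and nothing moves.
- probe_bus.get_obs(): the state, without advancing time (a new reading comes with each control period).
- cam.read_camera(name): name is "scene" or "top" or "wrist"; returns a dict with "pixels" (420x560x3 uint8, red, green, blue), "camera_matrix" (3x3 intrinsics, pixels), "rvec" (rotation vector, rad) and "tvec" (3), from world to camera coordinates, as OpenCV has them. Camera axes: x right, y down, z forward; pixel columns grow to the right and rows downward; lengths in mm; the calibration is good to about 2 mm. A picture is of the moment at which its call begins. There is no depth.
- finish_job(): hands the job in; it is judged then, once.
The state is a dict: "time": time; "q": joint angles; "qvel": joint speeds; "effort": joint torques, N m; "tool_pos": TCP position; "eef_rot": TCP orientation; "force": force on the tool from outside, world axes, zero at the start; "moment": the same for the moment, N m; "opening": opening from 0.0 (shut) to 1.0 (fully open); "grasp_force": force on a finger pad.
Only numpy, scipy, OpenCV 4.12 (cv2) and the standard library are available. Lean on these libraries where they do the work, as an engineer would, in place of code of your own. Each camera call takes 0.05 s, during which the arm holds its last target. There are 200 camera calls.

## Working session

There is one attempt and no reset: what is moved stays moved. The work goes in short steps, Python scripts to look and compute and a shell command to move; the robot and the scene stay as the last step left them, time stands still between calls to the robot, and variables do not carry over. Pictures are saved under pics/ and viewed, at most 10 in all, crops included, and the job is handed in when it is done.

```bash
ls; mkdir -p pics
python3 - <<'E'
from cell import arm, cam, probe_bus, finish_job
import cv2,pickle
d={}
for n in("scene","top"):
    c=cam.read_camera(n); d[n]=c
    cv2.imwrite(f"pics/{n}0.png",c["pixels"][:,:,::-1])
    R=cv2.Rodrigues(c["rvec"])[0]; print(n,(-R.T@c["tvec"]).round(), R[2].round(2), c["camera_matrix"][0,0])
pickle.dump(d,open("c0.pkl","wb"))
o=probe_bus.get_obs();print(o["time"],o["tool_pos"],o["eef_rot"],o["force"])
E
```

```text
cell.py
jog.py
pics
scene [  11.  470. 1003.] [ 0.52 -0.39 -0.75] 484.0996706310075
top [ 476.   19. 1070.] [ 0.12  0.02 -0.99] 418.0337057195682
0.1 [ 225.61366225 -608.9732851   213.50648135] [ 9.84305443e-01  1.76470751e-01 -9.58111564e-05 -9.27276844e-04] [-0.17356511 -0.62694844 -0.95848613]
```

View pics/scene0.png

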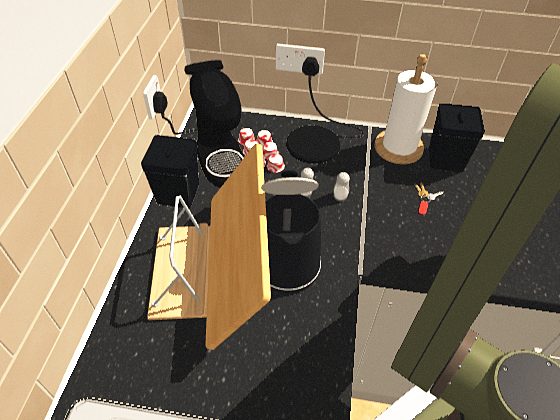

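View pics/top0.png

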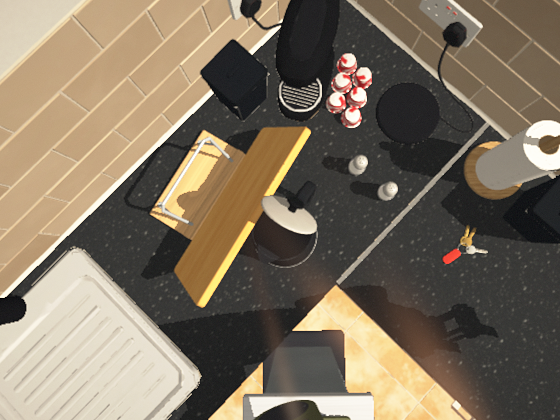

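The scene picture shows the board's top edge (258,140)–(268,300), with the kettle right of it at (290,240), the lid standing open at (290,186) and the shakers at (308,175) and (342,185). In the top picture the stand is at (195,185), the board's top edge runs (308,128)–(200,305), the lid is at (290,213), the handle at (303,195) and the shakers at (359,165) and (388,190). I'll make one enlarged composite to pick accurate pixels.

Run:
```python
import cv2,pickle,numpy as np
d=pickle.load(open("c0.pkl","rb"))
a=d["top"]["pixels"][115:315,145:345,::-1];b=d["scene"]["pixels"][135:355,145:345,::-1]
f=lambda im:cv2.convertScaleAbs(cv2.resize(im,None,fx=2,fy=2,interpolation=cv2.INTER_CUBIC),alpha=1.3,beta=30)
A=f(a);B=f(b);h=max(len(A),len(B));A=cv2.copyMakeBorder(A,0,h-len(A),0,0,0);
cv2.imwrite("pics/z.png",np.hstack([A,B]))
```

```text
(no output)
```

View pics/z.png

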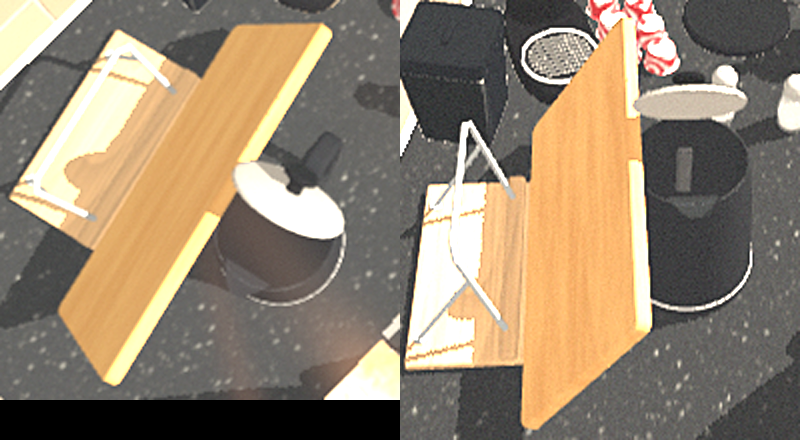

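The composite shows the board's back-face corners, the hoop's corners and the kettle's rim and lid clearly in both views. I'll triangulate these points.

```bash
cat > h.py <<'E'
import cv2,pickle,numpy as np
def P(c): return np.c_[cv2.Rodrigues(c["rvec"])[0],c["tvec"]],c["camera_matrix"]
def ray(c,p):
    M,K=P(c);R=M[:,:3];r=R.T@np.linalg.inv(K)@[*p,1.];return -R.T@M[:,3],r/np.linalg.norm(r)
def onz(c,p,z):
    o,r=ray(c,p);return o+r*(z-o[2])/r[2]
def tri(c1,p1,c2,p2):
    o1,r1=ray(c1,p1);o2,r2=ray(c2,p2)
    s=np.linalg.lstsq(np.c_[r1,-r2],o2-o1,rcond=None)[0]
    a,b=o1+s[0]*r1,o2+s[1]*r2;return (a+b)/2,np.linalg.norm(a-b)
T=lambda u,v:(145+u/2,115+v/2)
S=lambda u,v:(145+(u-400)/2,135+v/2)
E
python3 - <<'E'
from h import *
d=pickle.load(open("c0.pkl","rb"));t,s=d["top"],d["scene"]
for n,a,b in[("boardtop R back",(320,22),(624,18)),("boardtop L back",(105,378),(640,328)),("boardtop L front",(120,381),(651,328)),
 ("foot R",(236,24),(533,128)),("foot L",(60,308),(523,425)),("hoop L",(36,182),(455,262)),("hoop R",(128,45),(468,124)),
 ("stand back L",(10,197),(406,366)),("stand back R",(118,30),(427,184)),("stand front L",(95,250),(524,366)),("hoopfoot L",(93,218),(504,329)),("hoopfoot R",(172,91),(513,198)),
 ("lid left",(234,170),(633,105)),("lid right",(345,228),(747,98))]:
    p,e=tri(t,T(*a),s,S(*b));print(n,p.round(),round(e,1))
print("rim from scene z200", [onz(s,S(*p),200).round() for p in((642,160),(752,158),(697,118))])
print("base ring top z3",[onz(t,T(*p),3).round() for p in((220,262),(280,303),(346,240))])
print("base ring scene z3",[onz(s,S(*p),3).round() for p in((697,308),(751,262))])
for n,a,b in[("sh1",(359,158),(308,169)),("sh2",(389,184),(343,174))]:
    p,e=tri(t,a,s,b);print(n,p.round(),e.round(1))
E
```

```text
boardtop R back [755.  -6. 218.] 6.8
boardtop L back [392. 218. 219.] 4.7
boardtop L front [389. 206. 210.] 1.5
foot R [820. 100.  25.] 1.5
foot L [460. 323.  23.] 2.0
hoop L [600. 312. 154.] 7.0
hoop R [753. 211. 164.] 0.7
stand back L [602. 393.  12.] 2.1
stand back R [821. 256.  15.] 2.1
stand front L [532. 284.   2.] 4.6
hoopfoot L [572. 283.  25.] 1.2
hoopfoot R [733. 182.  25.] 4.2
lid left [596.  85. 258.] 0.9
lid right [537. -22. 255.] 0.4
rim from scene z200 [array([568.,  92., 200.]), array([502.,  -7., 200.]), array([583.,   7., 200.])]
base ring top z3 [array([515., 125.,   3.]), array([462.,  49.,   3.]), array([541., -36.,   3.])]
base ring scene z3 [array([478.,  76.,   3.]), array([492., -18.,   3.])]
sh1 [ 713. -137.   94.] 9.9
sh2 [ 650. -207.   87.] 10.0
```

Everything checks out: lid width 122, board length 427, lean 32.5°, hoop 44 mm behind the origin. In world coordinates the stand origin is about (650,227), its x axis points along (0.526,0.85), and the kettle axis is about (537,48). First I close the fingers, lift, and turn tool x along stand x.

The manual's scale: shifts go in shares of 400 mm and turns go in shares of 120 degrees. Converting my numbers, -30 mm / 400 = -0.075, -0.165 rad / 2.0944 = -0.0788.

```bash
python3 jog.py '[0, 0, -0.075, -0.0788, 0, 0, -0.075, -0.0788, 0, 0, -0.075, -0.0788, 0, 0, -0.075, -0.0788]' 0.0 20
cat >> h.py <<'E'
O=np.array([650,227.]);X=np.array([.526,.85]);Y=np.array([-.85,.526])
def st():
    from cell import arm, cam, probe_bus, finish_job
    from scipy.spatial.transform import Rotation as Ro
    o=probe_bus.get_obs();p=o["tool_pos"];R=Ro.from_quat(o["eef_rot"]).as_matrix()
    print("t",round(o["time"],2),"stand",((p[:2]-O)@X).round(1),((p[:2]-O)@Y).round(1),"z",p[2].round(1),"F",o["force"].round(1),"toolx",R[:,0].round(3),"op",o["opening"]);return p,R
def to(x,y,z):
    p,R=st();w=np.array([*(O+x*X+y*Y),z]);print("tool delta",(R.T@(w-p)).round(1))
E
python3 -c "
from h import *;to(-200,150,330)"
```

```text
time: 0.6
tool_pos: [225.7, -609.2, 334.9]
eef_rot: [0.873, 0.488, 0.0, -0.001]
force: [-0.1, -0.7, -0.4]
opening: 0.639
grasp_force: 0.0
t 0.6 stand -934.0 -79.2 z 334.9 F [-0.1 -0.7 -0.4] toolx [0.523 0.852 0.001] op 0.6390924198642093
tool delta [ 735.2 -226.5    5.7]
```

Converted, 52 mm / 400 = 0.13, -16 mm / 400 = -0.04.

```bash
python3 jog.py '[0.13, -0.04, 0, 0, 0.13, -0.04, 0, 0, 0.13, -0.04, 0, 0, 0.13, -0.04, 0, 0, 0.13, -0.04, 0, 0, 0.13, -0.04, 0, 0, 0.13, -0.04, 0, 0]'; python3 jog.py '[0.13, -0.04, 0, 0, 0.13, -0.04, 0, 0, 0.13, -0.04, 0, 0, 0.13, -0.04, 0, 0, 0.13, -0.04, 0, 0, 0.13, -0.04, 0, 0, 0.13, -0.04, 0, 0]'
python3 -c "
from h import *;to(-200,150,170)"
```

```text
time: 1.48
tool_pos: [322.7, -239.4, 334.2]
eef_rot: [0.874, 0.486, 0.0, -0.0]
force: [0.5, 0.3, 1.4]
opening: 0.006
grasp_force: 0.0
time: 2.35
tool_pos: [419.6, 129.0, 334.4]
eef_rot: [0.874, 0.486, -0.0, 0.0]
force: [0.3, -0.3, 1.3]
opening: 0.001
grasp_force: 0.0
t 2.35 stand -204.5 144.2 z 334.4 F [ 0.3 -0.3  1.3] toolx [ 0.527  0.85  -0.   ] op 0.0008791465851741281
tool delta [  4.7  -5.7 164.4]
```

Converted, 44 mm / 400 = 0.11, 40 mm / 400 = 0.1.

```bash
python3 jog.py '[0, -0.015, 0.1, 0, 0, 0, 0.1, 0, 0, 0, 0.1, 0, 0, 0, 0.11, 0, 0, 0, 0, 0]'; python3 jog.py '[0.0375, 0, 0, 0, 0.0375, 0, 0, 0, 0.03, 0, 0, 0, 0.025, 0, 0, 0, 0.02, 0, 0, 0, 0.02, 0, 0, 0]'
python3 - <<'E'
from h import *
st()
from cell import arm, cam, probe_bus, finish_job
a=[cv2.resize(cam.read_camera(n)["pixels"][100:380,120:400],None,fx=1.4,fy=1.4) for n in("top","scene")]
cv2.imwrite("pics/p1.png",np.hstack(a)[:,:,::-1])
E
```

```text
time: 2.98
tool_pos: [411.6, 129.7, 166.5]
eef_rot: [0.874, 0.486, -0.004, -0.001]
force: [-0.6, -0.8, -0.5]
opening: 0.002
grasp_force: 0.0
time: 3.72
tool_pos: [450.9, 188.4, 170.8]
eef_rot: [0.874, 0.486, 0.0, 0.0]
force: [-1.6, -2.9, 1.0]
opening: 0.006
grasp_force: 1.6
t 3.73 stand -137.5 148.9 z 170.8 F [-1.6 -2.9  1. ] toolx [0.528 0.849 0.   ] op 0.006216846538203712
```

View pics/p1.png

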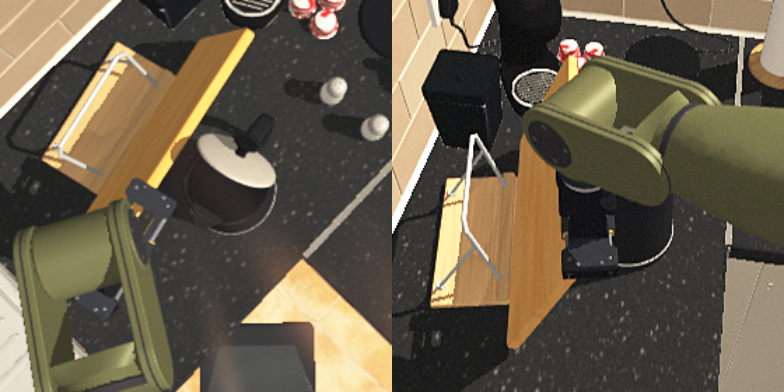

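The board's top edge has moved off the kettle, with the finger pressing its left part at about 3 N. I continue pushing while rising to z 200.

Converted, 12 mm / 400 = 0.03, 10 mm / 400 = 0.025.

```bash
python3 jog.py '[0.03, 0, -0.0125, 0, 0.03, 0, -0.0125, 0, 0.03, 0, -0.0125, 0, 0.03, 0, -0.0125, 0, 0.03, 0, -0.0125, 0, 0.03, 0, -0.0125, 0, 0.025, 0, 0, 0, 0.02, 0, 0, 0]'; python3 -c "
from h import *;st()"; python3 jog.py '[0.02, 0, 0, 0, 0.02, 0, 0, 0, 0.02, 0, 0, 0, 0.02, 0, 0, 0, 0.02, 0, 0, 0]'
python3 -c "
from h import *
from cell import arm, cam, probe_bus, finish_job
st()
a=[cv2.resize(cam.read_camera(n)['pixels'][100:380,120:400],None,fx=1.4,fy=1.4) for n in('top','scene')]
cv2.imwrite('pics/p2.png',np.hstack(a)[:,:,::-1])"
```

```text
time: 4.82
tool_pos: [498.4, 265.1, 200.6]
eef_rot: [0.874, 0.486, 0.0, -0.0]
force: [0.3, -0.8, -0.2]
opening: 0.002
grasp_force: 0.0
t 4.83 stand -47.4 148.9 z 200.6 F [ 0.3 -0.8 -0.2] toolx [0.528 0.849 0.   ] op 0.002489731123993603
time: 5.45
tool_pos: [519.5, 298.9, 200.7]
eef_rot: [0.874, 0.486, 0.0, -0.0]
force: [-0.3, 0.1, 0.5]
opening: 0.007
grasp_force: 0.0
t 5.45 stand -7.6 148.8 z 200.7 F [-0.3  0.1  0.5] toolx [0.528 0.849 0.   ] op 0.006545261729142814
```

View pics/p2.png

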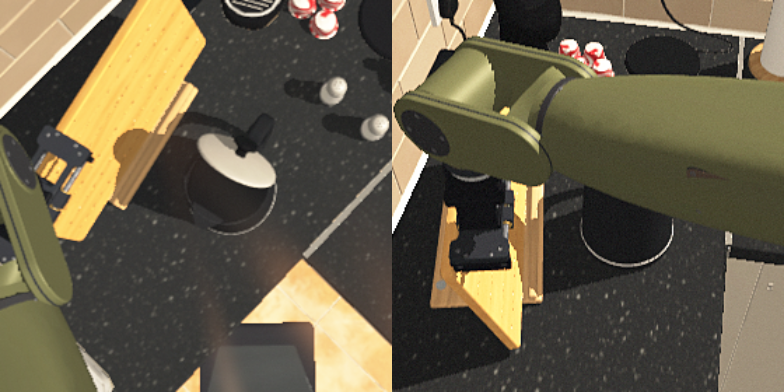

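The board has tipped over onto the hoop, its foot still behind the front lip, and the kettle hasn't visibly moved. I back off, raise the tool, and measure the board and lid.

Converted, -60 mm / 400 = -0.15, -50 mm / 400 = -0.125.

```bash
python3 jog.py '[-0.1, 0, 0, 0, -0.125, 0, -0.075, 0, -0.125, 0, -0.15, 0, -0.15, 0, -0.15, 0, -0.15, 0, 0, 0, -0.15, 0, 0, 0, -0.15, 0, 0, 0]'
python3 -c "
from h import *
from cell import arm, cam, probe_bus, finish_job
st()
d={n:cam.read_camera(n) for n in('top','scene')};pickle.dump(d,open('c1.pkl','wb'))
r=[(d['top']['pixels'][105:305,145:345]),(d['scene']['pixels'][125:325,145:345])]
cv2.imwrite('pics/p3.png',np.hstack([cv2.convertScaleAbs(cv2.resize(i,None,fx=2,fy=2,interpolation=2),alpha=1.3,beta=30) for i in r])[:,:,::-1])"
```

```text
time: 6.42
tool_pos: [330.9, -3.6, 323.1]
eef_rot: [0.874, 0.486, 0.0, 0.001]
force: [0.6, -0.7, 0.2]
opening: 0.008
grasp_force: 0.0
t 6.42 stand -363.8 150.0 z 323.1 F [ 0.6 -0.7  0.2] toolx [0.527 0.85  0.   ] op 0.00773847880239411
```

View pics/p3.png

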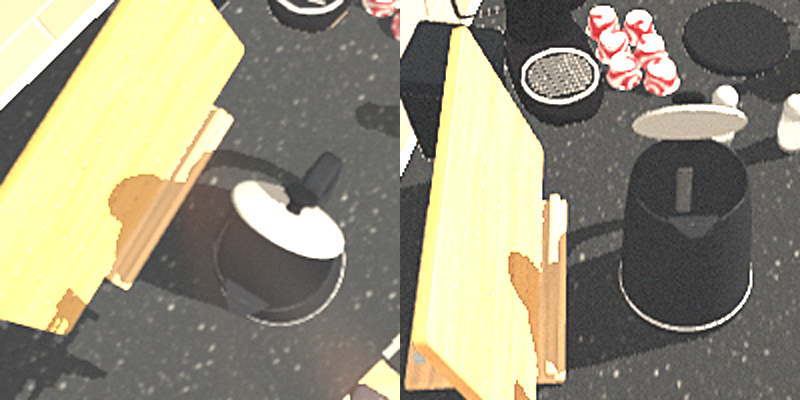

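Board now leans on the hoop. The lid ellipse spans (232,187)–(345,245) in the top crop and (633,122)–(747,115) in the scene crop. I'll measure these.

Run:
```python
from h import *
d=pickle.load(open("c1.pkl","rb"));t,s=d["top"],d["scene"]
T=lambda u,v:(145+u/2,105+v/2)
S=lambda u,v:(145+(u-400)/2,125+v/2)
f=lambda p:np.r_[(p[:2]-O)@X,(p[:2]-O)@Y,p[2]].round(1)
for n,a,b in[("lidL",(232,187),(633,122)),("lidR",(345,247),(747,115)),("lid edge",(274,244),(690,102)),("board top L",(1,319),(414,345))]:
    p,e=tri(t,T(*a),s,S(*b));print(n,p.round(),"stand",f(p),round(e,1))
print("rim z200 scene",[f(onz(s,S(*p),200)) for p in((626,165),(750,168),(694,238))])
print("base",[f(onz(s,S(*p),3)) for p in((622,280),(752,280),(690,328))])
# white lid contour, top
im=cv2.cvtColor(t["pixels"],cv2.COLOR_RGB2HSV);m=((im[...,1]<70)&(im[...,2]>110)).astype(np.uint8);k,l,q,c=cv2.connectedComponentsWithStats(m);i=l[220,290];print(q[i],c[i])
mm=(l==i).astype(np.uint8);cs=max(cv2.findContours(mm,0,1)[0],key=len);print(cv2.fitEllipse(cv2.convexHull(cs)))
for z in(20,200):
  print("board far top", f(onz(s,S(453,28),240)))
```

```text
lidL [597.  86. 262.] stand [-148.1  -29.3  262.4] 3.7
lidR [537. -22. 259.] stand [-271.1  -35.5  259.4] 0.6
lid edge [540.  48. 316.] stand [-210.1   -0.8  316.4] 8.4
board top L [492. 359. 211.] stand [ 29.4 203.5 210.5] 65.9
rim z200 scene [array([-141.1,  -23.3,  200. ]), array([-276.4,  -11.8,  200. ]), array([-207.3,   79.6,  200. ])]
base [array([-131.9,   -6.2,    3. ]), array([-292.7,    2.9,    3. ]), array([-210.4,   66.9,    3. ])]
[ 261  195   57   43 1243] [288.73209976 215.44086887]
((290.1680603027344, 215.66485595703125), (26.479610443115234, 67.23316955566406), 120.84938049316406)
board far top [  55.  -213.1  240. ]
board far top [  55.  -213.1  240. ]
```

The lid is open about 1.05 rad, its centre at stand (−210,−32,261). The board top is at x≈55, centred. I carry the finger over to the handle side of the lid.

Converted, -57 mm / 400 = -0.1425, 40 mm / 400 = 0.1.

```bash
python3 jog.py '[0, 0, -0.1425, 0, 0.065, 0.1, 0, 0, 0.065, 0.1, 0, 0, 0.065, 0.1, 0, 0, 0.065, 0.1, 0, 0, 0.065, 0.1, 0, 0, 0.06, 0.1, 0, 0, 0, 0, 0, 0]'; python3 -c "
from h import *;to(-210,-90,300)"
```

```text
time: 7.52
tool_pos: [619.3, 2.6, 376.6]
eef_rot: [0.874, 0.486, -0.002, -0.001]
force: [-0.3, -0.0, -0.2]
opening: 0.007
grasp_force: 0.0
t 7.53 stand -206.9 -92.0 z 376.6 F [-0.3 -0.  -0.2] toolx [ 0.527  0.85  -0.002] op 0.007065553432222329
tool delta [-2.8 -1.7 76.6]
```

Descend to z 300, then follow the lid's arc over toward the spout.

Converted, 38 mm / 400 = 0.095, -25 mm / 400 = -0.0625.

```bash
python3 jog.py '[-0.0075, 0, 0.095, 0, 0, 0, 0.095, 0, 0, 0, 0, 0, 0, -0.0625, 0, 0, 0, -0.0625, 0, 0, 0, -0.03, 0, 0]'; python3 -c "
from h import *;st()"; python3 jog.py '[0, -0.0375, 0.0125, 0, 0, -0.025, 0.0225, 0, 0, -0.0275, 0.025, 0, 0, -0.025, 0.0325, 0, 0, -0.0175, 0.0275, 0, 0, -0.015, 0.03, 0, 0, 0, 0, 0]';python3 -c "
from h import *
from cell import arm, cam, probe_bus, finish_job
st()
r=[cam.read_camera('top')['pixels'][105:305,145:345],cam.read_camera('scene')['pixels'][125:325,145:345]]
cv2.imwrite('pics/p4.png',np.hstack([cv2.convertScaleAbs(cv2.resize(i,None,fx=2,fy=2,interpolation=2),alpha=1.3,beta=30) for i in r])[:,:,::-1])"
```

```text
time: 8.28
tool_pos: [562.8, 32.6, 306.7]
eef_rot: [0.874, 0.486, 0.002, 0.001]
force: [-0.4, -0.2, 0.4]
opening: 0.002
grasp_force: 0.0
t 8.28 stand -211.1 -28.1 z 306.7 F [-0.4 -0.2  0.4] toolx [0.527 0.85  0.002] op 0.002476051058894049
time: 9.15
tool_pos: [511.9, 63.1, 242.0]
eef_rot: [0.874, 0.486, -0.001, -0.001]
force: [0.5, -0.5, 0.3]
opening: 0.005
grasp_force: 0.0
t 9.15 stand -211.9 31.1 z 242.0 F [ 0.5 -0.5  0.3] toolx [ 0.528  0.85  -0.002] op 0.0051929370567223455
```

View pics/p4.png

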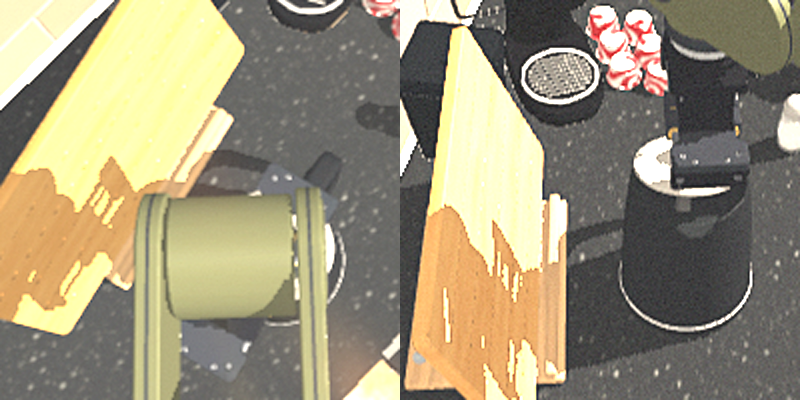

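The lid has folded over and is nearly shut under the fingers, with the kettle in place. I press down to the plate height of 212.

Converted, 10 mm / 400 = 0.025, 8 mm / 400 = 0.02.

```bash
python3 jog.py '[0, -0.0125, 0.025, 0, 0, -0.01, 0.025, 0, 0, 0, 0.02, 0, 0, 0, 0.005, 0, 0, 0, 0, 0]'; python3 jog.py '[0, 0, 0.005, 0, 0, 0, 0, 0]'
```

```text
time: 9.88
tool_pos: [505.3, 67.7, 213.6]
eef_rot: [0.874, 0.486, -0.0, -0.0]
force: [-0.1, -0.3, 0.5]
opening: 0.006
grasp_force: 0.0
time: 10.12
tool_pos: [505.4, 67.7, 211.9]
eef_rot: [0.874, 0.486, 0.0, 0.0]
force: [0.2, 0.3, -0.9]
opening: 0.0
grasp_force: 0.0
```

Converted, 2 mm / 400 = 0.005.

```bash
python3 jog.py '[0, 0, 0.005, 0, 0, 0, 0, 0]'|grep -E "tool_p|force: \["; python3 jog.py '[0, 0, 0.005, 0, 0, 0, 0, 0]'|grep -E "tool_p|force: \["
```

```text
tool_pos: [505.5, 67.7, 210.0]
force: [0.8, 0.8, 0.4]
tool_pos: [505.6, 67.9, 209.7]
force: [-2.8, 0.1, 7.2]
```

A firm 7 N at plate height means the lid is at its stop. I hold briefly, then rise clear and check.

Converted, 1 mm / 400 = 0.0025.

```bash
python3 jog.py '[0, 0, 0.0025, 0, 0, 0, 0, 0, 0, 0, 0, 0]'|grep -E "tool_p|force: \["; python3 jog.py '[0, 0, -0.05, 0, 0, 0, -0.125, 0, 0, 0, -0.125, 0, -0.125, 0, 0, 0, -0.125, 0, 0, 0, -0.125, 0, 0, 0, -0.125, 0, 0, 0, 0, 0.125, 0, 0, 0, 0.125, 0, 0, 0, 0.125, 0, 0]' >/dev/null;python3 jog.py '[-0.125, 0.125, 0, 0, -0.125, 0.125, 0, 0, -0.125, 0.125, 0, 0, 0, 0, 0, 0, 0, 0, 0, 0]'
python3 -c "
from h import *
from cell import arm, cam, probe_bus, finish_job
d={n:cam.read_camera(n) for n in('top','scene')};pickle.dump(d,open('c2.pkl','wb'))
r=[d['top']['pixels'][105:305,145:345],d['scene']['pixels'][125:325,145:345]]
cv2.imwrite('pics/p5.png',np.hstack([cv2.convertScaleAbs(cv2.resize(i,None,fx=2,fy=2,interpolation=2),alpha=1.3,beta=30) for i in r])[:,:,::-1])"
```

```text
tool_pos: [505.7, 67.9, 209.5]
force: [-3.7, 0.5, 9.6]
time: 12.88
tool_pos: [569.8, -363.7, 326.9]
eef_rot: [0.874, 0.486, 0.0, -0.0]
force: [-0.3, 0.8, 0.6]
opening: 0.004
grasp_force: 0.0
```

View pics/p5.png

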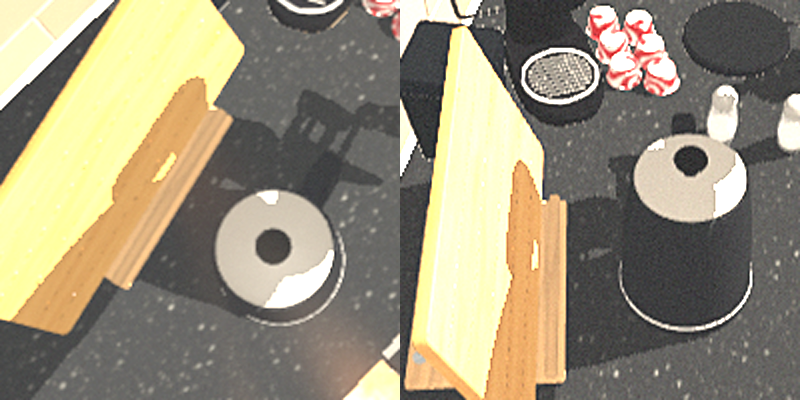

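The lid lies flat on the rim with the knob central. The board leans on the hoop, and the kettle base and shakers are unmoved. Handing in.

```bash
python3 -c "
from cell import arm, cam, probe_bus, finish_job
print(finish_job())"
```

```text
the job is handed in; nothing more can be done
None
```

I handed the job in at about 13 s: the board leans back on the hoop with its foot in the groove, the lid is pushed fully shut, and the kettle and shakers show no movement in the pictures; no verdict was returned.

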